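# Hold a creasing punch over the bench demagnetiser

### The job

The steel creasing punch (square shank, wide blade foot) has become magnetic: start the demagnetiser by pressing its keys one at a time, letting each come up again, in the order large round, square, small round; then take the punch from the stand and carry it over the plier rail to the machine's pole bar. Finish while still holding it there: upright and still, foot down, centred about 1 cm above the bar with the blade lengthways along the bar, never touching the machine with it. Leave everything else where it stands and do not bump the plier rail.

Things in the scene. Friction and masses are not known exactly. Their poses are not given: they have to be found in the camera images.
- punch_mid (a point): Centre of the creasing punch (half-way up, on its axis), 55 mm above the underside of its foot and 55 mm below its top; z up along the shank, x along the blade. Plain steel, loose, 110 mm tall, 0.2 to 0.35 kg; the only tool in the stand with a square shank and a wide blade-like foot. It stands upright, foot down, in a slot of the stand, its underside 10 mm above the table.
- punch_foot (a point): Centre of the underside of the creasing punch's foot, 55 mm below punch_mid; same axes.
- stand: Wooden tool stand, fixed, 80 (x) by 175 (y) by 30 mm high; origin under its centre. Three slots in a row along its y, 55 mm apart, each 51 mm along its x, 19 mm wide, 20 mm deep. The creasing punch is in any one of them, blade along the stand's x; the two round punches are in the others. The stand may be left or right of the plier rail.
- pole (a point): Centre of the top face of the demagnetiser's pole bar: a straight raised plain steel bar on top of the machine, 60 mm long along this point's y, 16 mm wide along its x; its top is 77 mm above the table, 7 mm above the machine's top. z up.
- key_large (a joint): Travel of the large round key (28 mm across): 0 up, 0.005 m fully down; spring, about 2 N to start and 5 N fully down. Counts as pressed beyond 0.0035.
- key_square (a joint): Travel of the square key (20 x 20 mm), same spring and travel.
- key_small (a joint): Travel of the small round key (14 mm across), same spring and travel.
- key_large_top (a point): Centre of the top face of the large round key, 28 mm across; black plastic in a 36 mm square metal bezel on top of the demagnetiser, its top 85 mm above the table when up and 9 mm above the bezel; pressed straight down. The three keys stand in a row along the machine's y, 55 mm apart, in any order, 80 mm from the pole bar's centre line.
- key_square_top (a point): Centre of the top face of the square key, 20 x 20 mm; black plastic in a 36 mm square metal bezel on top of the demagnetiser, its top 85 mm above the table when up and 9 mm above the bezel; pressed straight down. The three keys stand in a row along the machine's y, 55 mm apart, in any order, 80 mm from the pole bar's centre line.
- key_small_top (a point): Centre of the top face of the small round key, 14 mm across; black plastic in a 36 mm square metal bezel on top of the demagnetiser, its top 85 mm above the table when up and 9 mm above the bezel; pressed straight down. The three keys stand in a row along the machine's y, 55 mm apart, in any order, 80 mm from the pole bar's centre line.
- demag: The bench demagnetiser, fixed: a grey box 160 (x) by 190 (y) by 70 mm high, on the other side of the plier rail from the stand; origin under its centre, axes as the pole's. The pole bar is 35 mm from its centre towards +x, the row of keys 45 mm towards -x.
- punch: The creasing punch itself; origin at punch_foot, same axes. Shank 16 x 16 mm, flat sides facing its x and y, from 32 mm above the underside to the top; foot (lowest 20 mm) 44 mm along x and 12 mm along y, with a 30 x 14 mm shoulder above it. The foot has about 3 mm to spare all round in its slot and lifts straight out.
- rail_top (a point): Plier rail, fixed, a bar with three pliers hung on it, standing between the stand and the demagnetiser: 250 mm long along its x, 50 mm wide along its y. Site above its centre at the height of its highest point, 125 mm above the table; z up.
- plier_rail: The plier rail's body; origin at the centre of its underside, 125 mm below rail_top.
- round_punch_a: Bystander: loose slim round steel punch, 95 mm tall, 15 mm thick at its foot, 12 mm above, upright in a slot of the stand (10 mm above the table). Origin at its underside.
- round_punch_b: Bystander: as round_punch_a but 85 mm tall.
- bench_block: Bystander: loose steel slab 50 x 50 x 18 mm; origin under its centre.
- jar: Bystander: amber glass jar, 48 mm across, 55 mm tall, beyond the work; origin under its centre.
- hammer: Bystander: small hammer lying on the table, 220 mm long; origin under its middle.
- cup: Bystander: white cup, 60 mm across, 45 mm tall, beyond the work; origin under its centre.
- brush: Bystander: bench brush lying on the table, 170 mm long; origin under its middle.
Mind the look-alikes: they are no part of the job. Leave any green or yellow look-alike of the punch alone.

How it is judged:
On the way, in this order (a step that is already met when the one before it is completed fails the run):
1. the large round key is pressed down, the others up (value of joint key_large above 0.0035 m and value of joint each of key_square, key_small below 0.0015 m), for 0.05 s.
2. then the square key alone (value of joint key_square above 0.0035 m and value of joint each of key_large, key_small below 0.0015 m), for 0.05 s.
3. then the small round key alone (value of joint key_small above 0.0035 m and value of joint each of key_large, key_square below 0.0015 m), for 0.05 s.
4. then the punch is carried over the plier rail, its foot higher than the pliers (x of punch_foot in the frame of plier_rail between -0.16 and 0.16 m and y of punch_foot in the frame of plier_rail between -0.07 and 0.07 m and z of punch_foot in the frame of plier_rail above 0.125 m).
At the end, for the whole second after the job is handed in: The punch is gripped by the robot and still (under 20 mm/s), its foot centred within 7 mm over the pole bar's centre and 3 to 20 mm above its top, upright within 0.10 rad, blade along the bar within 0.14 rad (either way round), not touching the machine, all keys up (horizontal distance between punch_foot and pole below 0.007 m and z of punch_foot in the frame of pole between 0.003 and 0.02 m and angle between the x axis of punch and the y axis of pole, either way round below 0.14 rad and angle between punch's own z axis and vertical below 0.1 rad and linear speed of punch below 0.02 m/s and contact force between punch and the fingers above 1 N and contact force between punch and demag below 0.05 N and value of joint each of key_large, key_square, key_small below 0.0015 m); the arm keeps its last pose, push and grip.
It fails at once if two keys down together (value of joint each of key_large, key_square above 0.003 m or value of joint each of key_large, key_small above 0.003 m or value of joint each of key_square, key_small above 0.003 m).
It fails at once if the punch touches the demagnetiser (contact force between punch and demag above 0.5 N).
It fails at once if the plier rail is bumped (contact force between plier_rail and the arm above 2 N or contact force between plier_rail and the fingers above 2 N or contact force between plier_rail and punch above 2 N).
It fails at once if a bystander is moved more than 25 mm (distance of any of round_punch_a, round_punch_b, bench_block, jar, hammer, cup, brush from where it was at the start of the episode above 0.025 m).
It also fails if it takes over 64 s, if anything falls off the work surface, if the arm or the gripper's body presses on something with over 40 N, if the wrist force passes 120 N, or if a joint passes its speed limit or range.

### The arm

A 7-joint arm with a two-finger parallel gripper is mounted at the origin on the work surface. World frame = base frame: x ahead of the robot, y to its left, z up, the work surface at z = 0. Lengths are in m, angles in rad, forces in N, time in s.
With the tool pointing down it reaches from about 0.4 to 0.85 m from the base axis. Payload 10.4 kg.
Tool frame: the origin (TCP) lies between the finger pads; the fingertips stand 11 mm ahead of it and the grasp point (between the pads) lies 8 mm behind it; x points along the fingers, y is the direction in which the jaws open and shut, and the axes are right-handed (so a half turn about x gives the same grasp; the last joint's range is limited). The gripper opens to 87 mm and grips with 3 to 60 N. Pads are 19 mm wide; open, the fingers measure 117 mm over their backs; the gripper's body (75 mm by 190 mm) begins 51 mm behind the grasp point.
Start: joints at [1.081, 0.332, -0.065, 1.46, 0.022, 1.35, -0.088], TCP at [0.281, -0.558, 0.234] pointing down, gripper open.
Joint ranges: [-2.6, 2.6], [-0.5, 2.12], [-1.47, 1.34], [0.16, 2.42], [-1.27, 4.41], [0.06, 2.06], [-2.6, 2.6]. Speed limits (rad/s): [2.22, 2.22, 2.79, 2.79, 3.14, 3.14, 3.14].

### API

Orientations are given as a unit quaternion [x, y, z, w].
In Python, from bench import r, cams, ticket gives the robot as it stands. The module is installed in compiled form; this text tells all that it offers.
- The arm moves only by the tool drive_tool, never from a script. Its argument "moves" is text: rows parted by semicolons, each of 5 numbers parted by spaces: the shift along the world's x, y, z in m, then the turn about the world's z in degrees, then the closure, from 0 (fully open) to 1 (shut). In form: x y z twist grip; .... A call has 1 to 20 rows; each row shifts and turns the commanded pose from where the row before left it; what a row does not reach is not made up. A row lasts 1/8 s, in which the tool goes at most 62.5 mm and 10.7 degrees, less where a joint would pass 70% of its speed; a pose out of reach is approached as far as the arm can. A call is refused whole if a number of a shift passes 0.0625 or a number of a turn 10.7, either way. A call with a gripper value outside its range is refused whole. The fingers move at their own pace and stop on an object; "newtons" is the grip in N (left out, the last holds). Time passes only in rows, so rows that do not move let the fingers close. It gives the time, the measured TCP pose, the force and the opening at its end, in the units of the state.
- r.read_state(): the state, without advancing time (a new reading comes with each control period).
- cams.camera(name): name is "scene" or "top"; returns a dict with "color" (480x640x3 uint8, red, green, blue), "fx", "fy", "cx", "cy" (pixels), "distortion" ([k1, k2, p1, p2, k3] as OpenCV has them; the pictures are not rectified), "extrinsics" (4x4, takes a point from camera to world coordinates). Camera axes: x right, y down, z forward; pixel columns grow to the right and rows downward; lengths in m; the calibration is good to about 2 mm. A picture is of the moment at which its call begins. There is no depth.
- ticket.close_job(): hands the job in, once; it reports no verdict.
The state is a dict: "time": time; "joint_positions": joint angles; "joint_vel": joint speeds; "joint_torque": joint torques, N m; "ee_pos": TCP position; "eef_rot": TCP orientation; "ft_force": force on the tool from outside, world axes, zero at the start; "torque": the same for the moment, N m; "width": finger opening in m.
Only numpy, scipy, OpenCV 4.12 (cv2) and the standard library are available. Lean on these libraries where they do the work, as an engineer would, in place of code of your own. Each camera call takes 0.05 s, during which the arm holds its last target.

## Working session

There is one attempt and no reset: what is moved stays moved. The work goes in short steps, Python scripts to look and compute and a tool call to move; the robot and the scene stay as the last step left them, time stands still between calls to the robot, and variables do not carry over. Pictures are saved under pics/ and viewed, and the job is handed in when it is done.

Besides the shell and the picture viewer there is one more tool, called after "Call:" by a JSON object that holds its "method" and its "body". drive_tool: Moves the arm, as the interface text tells. Its arguments: {"type":"object","properties":{"moves":{"type":"string"},"newtons":{"type":"number"}},"required":["moves"]}

```bash
mkdir -p pics
python3 - <<'E'
from bench import r,cams
import cv2,numpy as np
print(r.read_state())
for n in ("scene","top"):
    c=cams.camera(n)
    cv2.imwrite(f"pics/{n}0.png",c["color"][:,:,::-1])
    np.savez(f"{n}0.npz",**c)
    print(n,c["fx"],c["fy"],c["cx"],c["cy"],c["distortion"],np.array(c["extrinsics"]).round(4).tolist())
E
```

```text
{'time': 0.0, 'joint_positions': array([ 1.08142474,  0.33288375, -0.06467882,  1.46094483,  0.0216114 ,
        1.34994394, -0.08850576]), 'joint_vel': array([-0.00024758,  0.00111128, -0.00078129,  0.00052144,  0.00038789,
       -0.00117387, -0.00069081]), 'joint_torque': array([-1.28868606e-05, -6.23248816e+01,  2.46099679e-02, -3.89900494e+01,
       -6.13528769e-02,  3.95875261e-02,  1.15583621e-04]), 'ee_pos': array([ 0.28105778, -0.55780431,  0.23274481]), 'eef_rot': array([-0.6877847 , -0.16403612,  0.68808801, -0.16303146]), 'ft_force': array([ 0.01772761, -0.82335736,  0.44801711]), 'torque': array([-0.02760535,  0.00555873,  0.0091858 ]), 'width': 0.08664611053742133}
scene 433.2078294550966 433.2078294550966 314.7439636151109 240.54318659004417 [-0.05686633  0.          0.          0.          0.        ] [[0.8437, 0.3424, -0.4134, 0.8859], [0.5365, -0.5637, 0.628, -0.5312], [-0.018, -0.7517, -0.6593, 0.6378], [0.0, 0.0, 0.0, 1.0]]
top 561.9994383073495 561.9994383073495 322.9067832102356 228.53493024498204 [-0.15441288  0.          0.          0.          0.        ] [[0.0223, -0.9817, 0.1893, 0.39], [-0.9997, -0.0224, 0.0016, -0.0482], [0.0027, -0.1893, -0.9819, 1.0403], [0.0, 0.0, 0.0, 1.0]]
```

View pics/scene0.png

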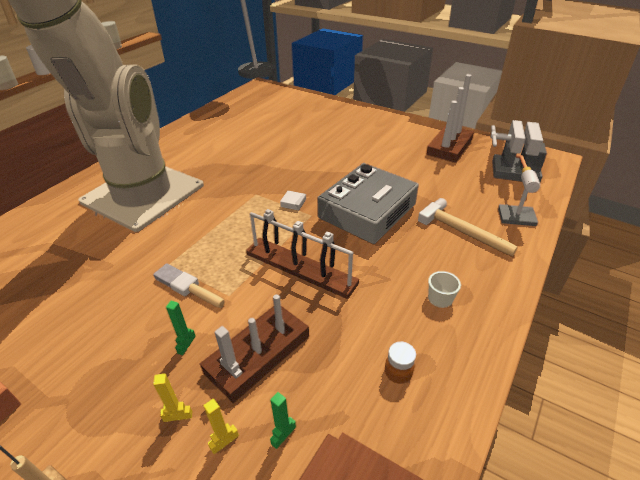

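View pics/top0.png

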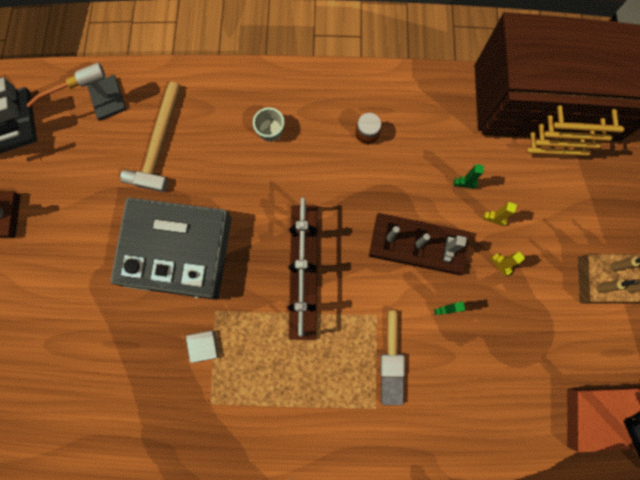

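The top view shows the demagnetiser at about (170,248), with the keys at (132,266), (162,270) and (193,274) and the pole bar at (170,226). The rail is at (303,270) and the stand at (423,243).

These could be taken for the punch in the top view:
- grey tool with a foot at (455,247)
- round punches at (393,235) and (423,242)
- green look-alikes at (470,178) and (450,309)
- yellow look-alikes at (502,213) and (508,262)
- far stand at (5,215)

I choose the grey one at (455,247), and will check it in a close crop.

Run:
```python
import cv2,numpy as np
t=cv2.imread("pics/top0.png");s=cv2.imread("pics/scene0.png")
a=cv2.resize(t[195:310,100:240],None,fx=4,fy=4,interpolation=cv2.INTER_CUBIC)[:460,:560]
cv2.imwrite("pics/c1.png",a)
b=cv2.resize(t[205:285,360:485],None,fx=6,fy=6,interpolation=cv2.INTER_CUBIC)
cv2.imwrite("pics/c2.png",b)
b=cv2.resize(s[285:405,195:320],None,fx=5,fy=5,interpolation=cv2.INTER_CUBIC)
cv2.imwrite("pics/c3.png",b)
b=cv2.resize(s[155:245,310:425],None,fx=6,fy=6,interpolation=cv2.INTER_CUBIC)
cv2.imwrite("pics/c4.png",b)
```

```text
(no output)
```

View pics/c1.png

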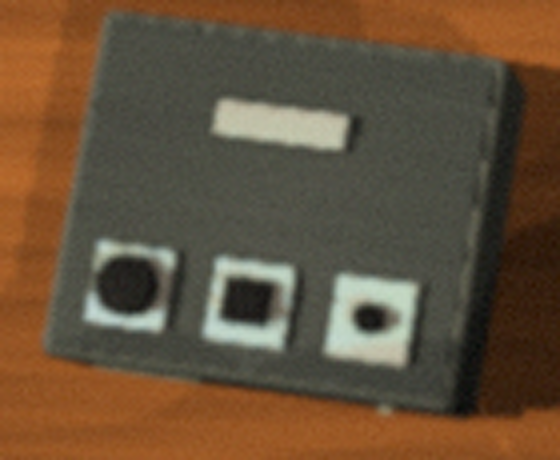

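View pics/c2.png

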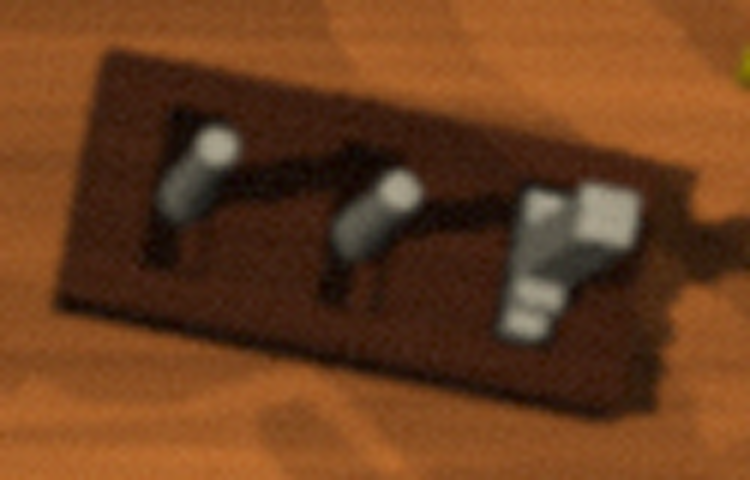

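View pics/c3.png

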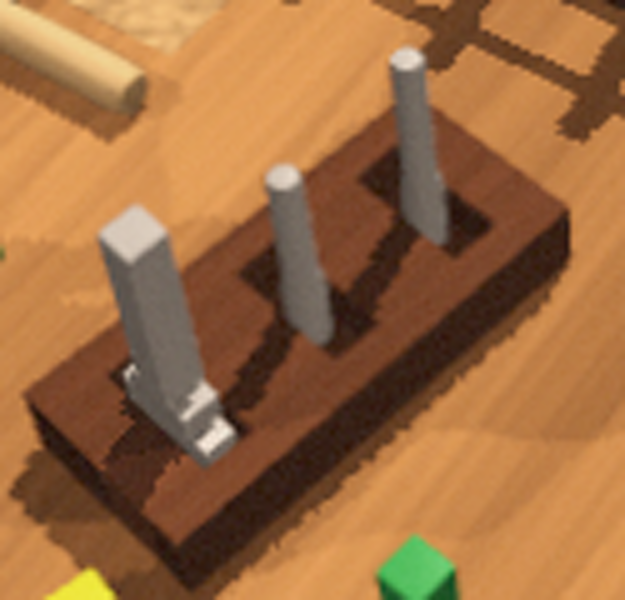

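View pics/c4.png

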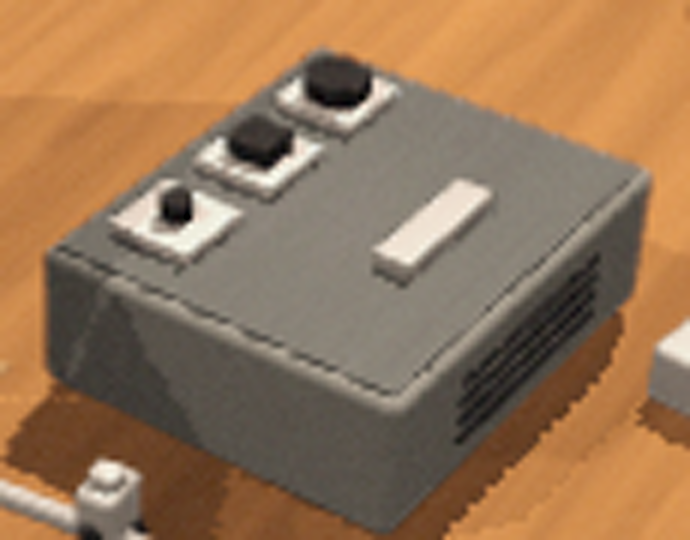

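The crops confirm the punch: square shank with a wide blade foot in the rightmost slot, top face at about top px (461,241). The keys along the row are large (132,266), square (162,270) and small (193,274). Next I'll measure them.

```bash
cat > h.py <<'E'
import cv2,numpy as np
def load(n,k="0"):
    d=np.load(f"{n}{k}.npz"); return {q:d[q] for q in d.files}
def K(c): return np.array([[c["fx"],0,c["cx"]],[0,c["fy"],c["cy"]],[0,0,1.]])
def ray(c,p):
    u=cv2.undistortPoints(np.array(p,float).reshape(-1,1,2),K(c),c["distortion"]).reshape(-1,2)
    E=c["extrinsics"]; d=np.c_[u,np.ones(len(u))]@E[:3,:3].T
    return E[:3,3],d
def plane(c,p,z):
    o,d=ray(c,p); return o+d*((z-o[2])/d[:,2])[:,None]
def proj(c,P):
    E=np.linalg.inv(c["extrinsics"]); rv,_=cv2.Rodrigues(E[:3,:3])
    return cv2.projectPoints(np.array(P,float).reshape(-1,1,3),rv,E[:3,3],K(c),c["distortion"])[0].reshape(-1,2)
E
python3 - <<'E'
from h import *
for n,box in (("top",(110,195,235,305)),("scene",(312,155,425,245))):
    c=load(n); g=cv2.cvtColor(c["color"],cv2.COLOR_RGB2GRAY); x0,y0,x1,y1=box
    sub=c["color"][y0:y1,x0:x1].astype(int); sg=g[y0:y1,x0:x1]
    sat=sub.max(2)-sub.min(2)
    for nm,m in (("bright",(sg>150)&(sat<60)),("dark",(sg<45)&(sat<25))):
        k,l,st,ce=cv2.connectedComponentsWithStats(m.astype(np.uint8))
        for i in range(1,k):
            if st[i,4]>15:
                cn=cv2.findContours((l==i).astype(np.uint8),cv2.RETR_EXTERNAL,cv2.CHAIN_APPROX_NONE)[0][0]
                rc=cv2.minAreaRect(cn)
                ctr=np.array(rc[0])+[x0,y0]
                z=.077 if nm=="bright" else .085
                print(n,nm,st[i,4],(ce[i]+[x0,y0]).round(1),"rect",ctr.round(1),np.round(rc[1],1),"->",plane(c,[ctr],z)[0].round(4),plane(c,[ce[i]+[x0,y0]],z)[0].round(4), plane(c,cv2.boxPoints(rc)+[x0,y0],z)[:,:2].round(4).tolist() )
E
```

```text
top bright 263 [169.7 225.7] rect [169.8 225.7] [32.   8.3] -> [0.5747 0.224  0.077 ] [0.5747 0.224  0.077 ] [[0.5705, 0.2534], [0.5853, 0.2526], [0.5789, 0.1947], [0.5642, 0.1956]]
top bright 18 [126.6 256.8] rect [126.7 256.3] [3.7 5.6] -> [0.518  0.2979 0.077 ] [0.5172 0.2982 0.077 ] [[0.5191, 0.304], [0.523, 0.2948], [0.5169, 0.2918], [0.513, 0.301]]
top bright 205 [160.9 270.8] rect [161.6 270.2] [19.5 20.3] -> [0.4953 0.2329 0.077 ] [0.4943 0.2341 0.077 ] [[0.4798, 0.2519], [0.5152, 0.2489], [0.5109, 0.2139], [0.4757, 0.217]]
top bright 311 [192.1 274.4] rect [192.2 274.3] [19.8 19.8] -> [0.4897 0.1781 0.077 ] [0.4896 0.1783 0.077 ] [[0.4746, 0.1969], [0.5089, 0.1941], [0.5049, 0.1592], [0.4707, 0.1622]]
top bright 69 [130.2 273.9] rect [130.6 273.7] [19.   5.6] -> [0.4876 0.2884 0.077 ] [0.4871 0.2891 0.077 ] [[0.486, 0.3063], [0.4957, 0.3047], [0.4891, 0.2706], [0.4795, 0.2722]]
top dark 479 [221.7 258.5] rect [222.3 255.8] [ 7.1 85.9] -> [0.5223 0.1257 0.085 ] [0.5177 0.1264 0.085 ] [[0.4503, 0.1415], [0.5981, 0.1223], [0.5961, 0.1098], [0.4484, 0.1293]]
top dark 146 [131.7 
[... 1973 characters left out ...]
6.9 238.7] rect [316.9 238.7] [11.1  2.3] -> [0.5349 0.0099 0.077 ] [0.5348 0.0099 0.077 ] [[0.524, 0.0063], [0.5218, 0.0127], [0.5457, 0.0134], [0.5478, 0.0071]]
scene dark 29 [365.7 170.5] rect [366.  170.5] [ 3. 10.] -> [0.508 0.271 0.085] [0.5074 0.2707 0.085 ] [[0.4947, 0.2708], [0.5151, 0.2831], [0.5211, 0.2712], [0.5009, 0.2591]]
scene dark 28 [353.  179.8] rect [353.2 179.8] [ 4.5 10.2] -> [0.5011 0.2203 0.085 ] [0.5008 0.2202 0.085 ] [[0.4873, 0.2202], [0.505, 0.2364], [0.5149, 0.2204], [0.4973, 0.2045]]
scene dark 122 [397.6 212.6] rect [397.3 212.8] [ 7.1 37.5] -> [0.639  0.1587 0.085 ] [0.6394 0.1595 0.085 ] [[0.6265, 0.1096], [0.6358, 0.2224], [0.6523, 0.2109], [0.6419, 0.1004]]
```

The demagnetiser agrees in both views: pole at (0.574,0.223), 80 mm from the key row, yaw about -5.7°. Next are the punch, the rail and the tool yaw.

Run:
```python
from h import *
from scipy.spatial.transform import Rotation as R
print(R.from_quat([-0.6877847,-0.16403612,0.68808801,-0.16303146]).as_matrix().round(3))
T=load("top");S=load("scene")
def tri(a,b):
    o1,d1=ray(T,[a]);o2,d2=ray(S,[b]);A=np.c_[d1[0],-d2[0]]
    s=np.linalg.lstsq(A,o2-o1,rcond=None)[0];p,q=o1+d1[0]*s[0],o2+d2[0]*s[1]
    return ((p+q)/2).round(4),np.linalg.norm(p-q).round(4)
t=lambda x,y:(360+(x+.5)/6-.5,205+(y+.5)/6-.5)
s=lambda x,y:(195+(x+.5)/5-.5,285+(y+.5)/5-.5)
# top-face centre
pt=t(609,217);ps=s(134,235)
print("punch top z=.12",plane(T,[pt],.12),plane(S,[ps],.12),tri(pt,ps))
print("round a",plane(T,[t(217,146)],.105),"b",plane(T,[t(401,190)],.095),plane(S,[s(407,60)],.105),plane(S,[s(284,178)],.095))
# top face corners
print("topface",plane(T,[t(582,184),t(641,190),t(633,248),t(574,240)],.12).round(4).tolist())
# stand top corners (z .03)
c=plane(T,[t(108,50),t(695,172),t(60,303),t(612,412)],.03);print("stand",c.round(4).tolist(),c.mean(0).round(4),np.degrees(np.arctan2(*(c[1]-c[0])[:2])),np.linalg.norm(c[1]-c[0]),np.linalg.norm(c[2]-c[0]))
# rail tops
print("rail base ends z~.0",plane(T,[(304,203),(305,338)],.02))
print("rail highest",plane(T,[(302,225),(302,264),(301,307)],.125))
```

```text
[[-0.001  0.45  -0.893]
 [ 0.001 -0.893 -0.45 ]
 [-1.    -0.001  0.   ]]
punch top z=.12 [[ 0.55184502 -0.27893154  0.12      ]] [[ 0.55270686 -0.28143143  0.12      ]] (array([ 0.5518, -0.28  ,  0.1179]), np.float64(0.0013))
round a [[ 0.57248153 -0.17045483  0.105     ]] b [[ 0.56280399 -0.22477678  0.095     ]] [[ 0.57210943 -0.17347124  0.105     ]] [[ 0.56231306 -0.22722105  0.095     ]]
topface [[0.5611, -0.2714, 0.12], [0.5597, -0.2883, 0.12], [0.5432, -0.2856, 0.12], [0.5451, -0.2688, 0.12]]
stand [[0.6164, -0.1467, 0.03], [0.5823, -0.3289, 0.03], [0.5376, -0.1324, 0.03], [0.5075, -0.3012, 0.03]] [ 0.561  -0.2273  0.03  ] -169.40895923167582 0.18538529398996464 0.08008640554275995
rail base ends z~.0 [[ 0.63441755 -0.01017826  0.02      ]
 [ 0.38621951 -0.01889282  0.02      ]]
rail highest [[ 0.57165021 -0.01185059  0.125     ]
 [ 0.50647006 -0.01374106  0.125     ]
 [ 0.43622601 -0.01409806  0.125     ]]
```

Punch axis at (0.552,-0.280): the views agree within 2.5 mm, the top height comes out at 0.118 (nominal 0.120), and the slot spacing is about 55 mm. The stand's x axis is at -10.4°, the rail is at y about -0.0135, and the jaw yaw is now -63.3°. I'm moving over the keys with the fingers shut.

Call:
{"method": "drive_tool", "body": {"moves": "0 0 0.03 0 1;0 0 0.03 0 1;0.022 0.042 0 3.2 1;0.022 0.042 0 3.2 1;0.022 0.042 0 3.2 1;0.022 0.042 0 3.2 1;0.022 0.042 0 3.2 1;0.022 0.042 0 3.2 1;0.022 0.042 0 3.2 1;0.022 0.042 0 3.2 1;0.022 0.042 0 3.2 1;0.022 0.042 0 3.2 1;0 0.042 0 3.2 1;0 0.042 0 3.2 1;0 0.042 0 3.2 1;0 0.042 0 3.2 1;0 0.042 0 3.2 1;0 0.042 0 3.2 1;0 0.042 0 3.2 1;0 0.042 0 3.2 1", "newtons": 20}}

```text
time: 2.6
ee_pos: [0.5011, 0.199, 0.2934]
eef_rot: [-0.524, -0.475, 0.524, -0.475]
ft_force: [0.5, 0.6, -0.8]
width: 0.0004
```

Call:
{"method": "drive_tool", "body": {"moves": "0 0.0435 0 0 1;0 0.0435 0 0 1;0 0 -0.045 0 1;0 0 -0.045 0 1;0 0 -0.045 0 1;0 0 -0.045 0 1;0 0 -0.006 0 1;0 0 0 0 1;0 0 0 0 1"}}

```text
time: 3.72
ee_pos: [0.5023, 0.2856, 0.1096]
eef_rot: [0.525, 0.474, -0.523, 0.475]
ft_force: [0.1, -0.6, 0.7]
width: 0.0004
```

Run:
```python
from bench import r,cams
import cv2
for n,(x0,y0,x1,y1) in (("scene",(290,110,430,230)),("top",(90,190,240,310))):
    c=cams.camera(n)["color"][y0:y1,x0:x1,::-1]
    cv2.imwrite(f"pics/k_{n}.png",cv2.resize(c,None,fx=4,fy=4,interpolation=cv2.INTER_CUBIC))
s=r.read_state();print(s["ee_pos"],s["ft_force"])
```

```text
[0.50205834 0.28533888 0.10917765] [-0.43217662 -0.43708473 -0.8072591 ]
```

View pics/k_scene.png

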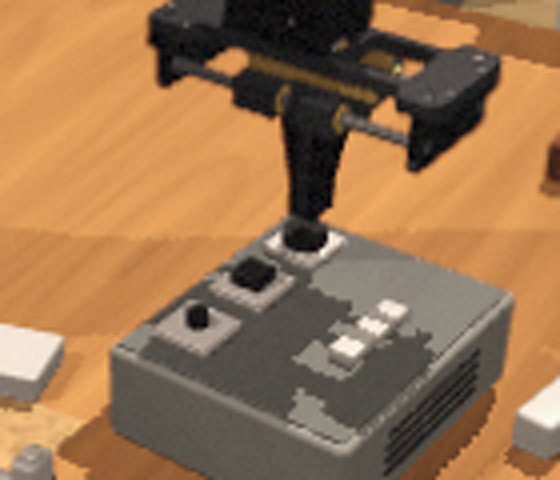

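View pics/k_top.png

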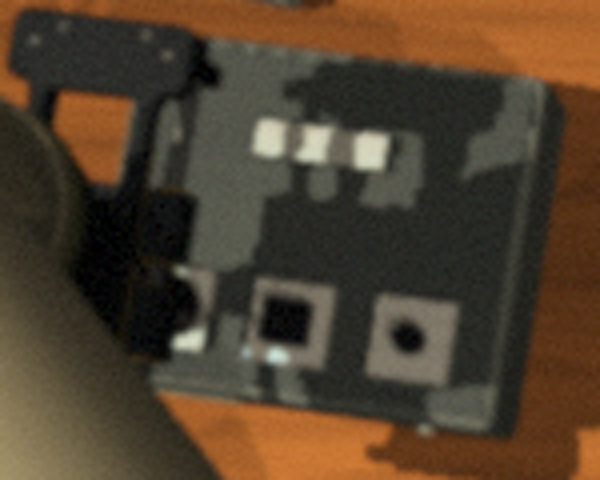

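The tip stands over the large key (scene crop about (305,215)), and the machine is clear. I'm pressing now.

Call:
{"method": "drive_tool", "body": {"moves": "-0.001 0 -0.008 0 1;0 0 -0.006 0 1;0 0 -0.004 0 1;0 0 0 0 1;0 0 0 0 1"}}

```text
time: 4.45
ee_pos: [0.5004, 0.285, 0.0912]
eef_rot: [0.524, 0.474, -0.524, 0.475]
ft_force: [-6.5, -5.3, 21.4]
width: 0.0007
```

Call:
{"method": "drive_tool", "body": {"moves": "0 0 0.018 0 1;0 0 0.01 0 1;-0.003 -0.027 0 0 1;-0.003 -0.027 0 0 1;0 0 -0.01 0 1;0 0 0 0 1;0 0 0 0 1"}}

```text
time: 5.32
ee_pos: [0.4941, 0.232, 0.1076]
eef_rot: [0.524, 0.475, -0.524, 0.475]
ft_force: [-0.9, 0.4, 0.3]
width: 0.0003
```

Call:
{"method": "drive_tool", "body": {"moves": "0 0 -0.008 0 1;0 0 -0.004 0 1;0 0 -0.0025 0 1;0 0 -0.001 0 1;0 0 0 0 1"}}

```text
time: 5.95
ee_pos: [0.494, 0.2312, 0.0922]
eef_rot: [0.524, 0.475, -0.524, 0.475]
ft_force: [-3.0, 0.4, 4.4]
width: 0.0004
```

Call:
{"method": "drive_tool", "body": {"moves": "0 0 -0.001 0 1;0 0 0 0 1;0 0 0 0 1"}}

```text
time: 6.32
ee_pos: [0.4942, 0.2312, 0.0915]
eef_rot: [0.524, 0.475, -0.524, 0.475]
ft_force: [-4.2, 0.2, 8.3]
width: 0.0007
```

Call:
{"method": "drive_tool", "body": {"moves": "0 0 0.0165 0 1;0 0 0.01 0 1;-0.0025 -0.027 0 0 1;-0.0025 -0.027 0 0 1;0 0 -0.01 0 1;0 0 0 0 1;0 0 0 0 1"}}

```text
time: 7.2
ee_pos: [0.4892, 0.1779, 0.1078]
eef_rot: [0.524, 0.475, -0.524, 0.475]
ft_force: [-0.7, -0.1, 0.6]
width: 0.0003
```

Call:
{"method": "drive_tool", "body": {"moves": "0 -0.0005 -0.008 0 1;0 0 -0.004 0 1;0 0 -0.0025 0 1;0 0 -0.0015 0 1;0 0 0 0 1;0 0 0 0 1"}}

```text
time: 7.95
ee_pos: [0.4891, 0.1766, 0.0917]
eef_rot: [0.524, 0.475, -0.524, 0.475]
ft_force: [-3.1, 0.8, 4.8]
width: 0.0002
```

Call:
{"method": "drive_tool", "body": {"moves": "0 0 -0.001 0 1;0 0 0 0 1;0 0 0 0 1"}}

```text
time: 8.32
ee_pos: [0.4892, 0.1766, 0.0913]
eef_rot: [0.524, 0.475, -0.524, 0.475]
ft_force: [-6.7, 0.4, 12.7]
width: 0.0005
```

Call:
{"method": "drive_tool", "body": {"moves": "0 0 0.02 0 1;0 0 0.05 0 0.6;0 0 0.05 0 0;0 0 0.05 0 0;0 0 0 0 0"}}

```text
time: 8.95
ee_pos: [0.491, 0.177, 0.2651]
eef_rot: [0.526, 0.473, -0.522, 0.476]
ft_force: [0.3, -0.3, -0.7]
width: 0.0325
```

Run:
```python
from bench import r,cams
import cv2
c=cams.camera("scene")["color"][110:230,290:430,::-1]
cv2.imwrite("pics/k2.png",cv2.resize(c,None,fx=4,fy=4,interpolation=cv2.INTER_CUBIC))
```

```text
(no output)
```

View pics/k2.png

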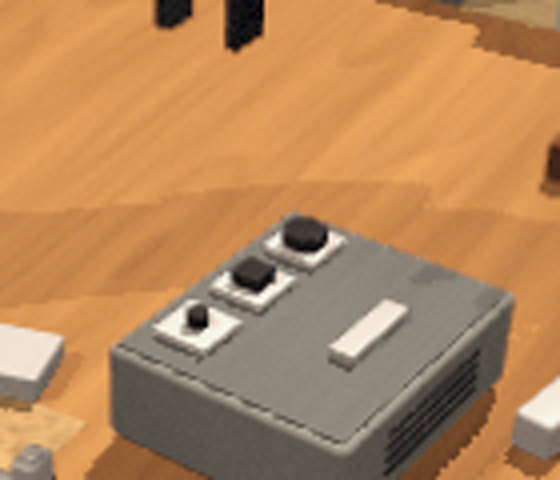

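All three keys are up again and the machine is undisturbed. I'm going to the punch next.

Call:
{"method": "drive_tool", "body": {"moves": "0.005 -0.038 0 -0.4 0;0.005 -0.038 0 -0.4 0;0.005 -0.038 0 -0.4 0;0.005 -0.038 0 -0.4 0;0.005 -0.038 0 -0.4 0;0.005 -0.038 0 -0.4 0;0.005 -0.038 0 -0.4 0;0.005 -0.038 0 -0.4 0;0.005 -0.038 0 -0.4 0;0.005 -0.038 0 -0.4 0;0.005 -0.038 0 -0.4 0;0.005 -0.038 0 -0.3 0;0 0 0 0 0;0 0 0 0 0"}}

```text
time: 10.75
ee_pos: [0.549, -0.2787, 0.2596]
eef_rot: [-0.543, -0.454, 0.543, -0.452]
ft_force: [-0.4, 0.8, 0.1]
width: 0.0872
```

Call:
{"method": "drive_tool", "body": {"moves": "0.003 -0.001 -0.04 0 0;0 0 -0.04 0 0;0 0 -0.03 0 0;0 0 0 0 0;0 0 0 0 0"}}

```text
time: 11.38
ee_pos: [0.553, -0.2801, 0.1521]
eef_rot: [0.543, 0.453, -0.543, 0.454]
ft_force: [0.1, -0.2, -0.0]
width: 0.0873
```

Run:
```python
from bench import r,cams
import cv2
c=cams.camera("scene")["color"][235:405,170:330,::-1]
cv2.imwrite("pics/g1.png",cv2.resize(c,None,fx=3.5,fy=3.5,interpolation=cv2.INTER_CUBIC))
c=cams.camera("top")["color"][150:310,350:540,::-1]
cv2.imwrite("pics/g1t.png",cv2.resize(c,None,fx=3.5,fy=3.5,interpolation=cv2.INTER_CUBIC))
```

```text
(no output)
```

View pics/g1.png

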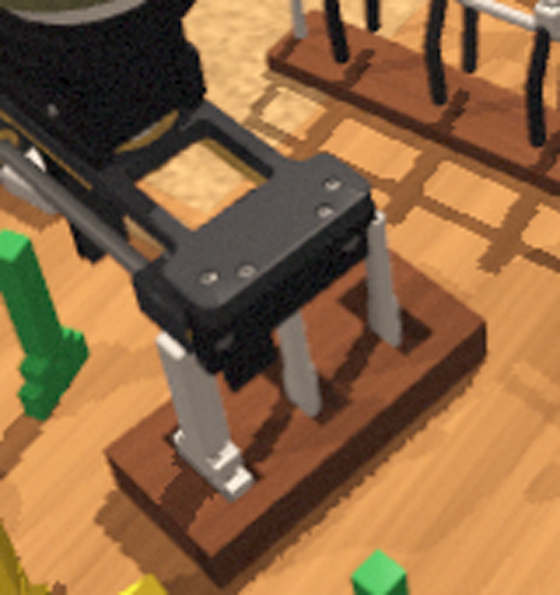

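View pics/g1t.png

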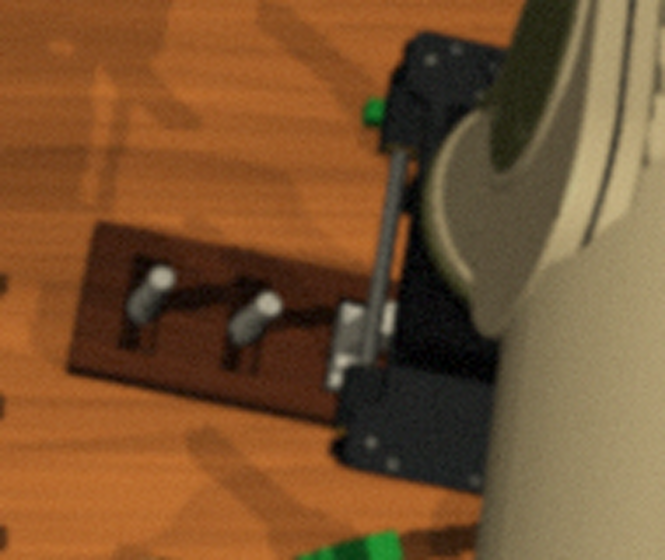

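The jaws straddle the punch along the blade direction, and the round punches are clear of the hand (scene crop (385,290), (300,370)). I'm descending and gripping.

Call:
{"method": "drive_tool", "body": {"moves": "-0.001 0 -0.025 0 0;0 0 -0.025 0 0;0 0 -0.015 0 0;0 0 0 0 0;0 0 0 0 1;0 0 0 0 1;0 0 0 0 1;0 0 0 0 1;0 0 0 0 1;0 0 0 0 1;0 0 0 0 1;0 0 0 0 1", "newtons": 35}}

```text
time: 12.98
ee_pos: [0.5513, -0.2806, 0.0856]
eef_rot: [0.543, 0.453, -0.543, 0.453]
ft_force: [0.4, 0.1, -2.1]
width: 0.016
```

Call:
{"method": "drive_tool", "body": {"moves": "0 0 0.01 0 1;0 0 0.015 0 1;0 0 0.02 0 1;0 0 0.03 0 1;0 0 0.03 0 1;0 0 0.03 0 1;0 0 0.03 0 1;0 0 0.015 0 1;0 0 0 0 1;0 0 0 0 1"}}

```text
time: 14.22
ee_pos: [0.5508, -0.2805, 0.2643]
eef_rot: [-0.543, -0.453, 0.543, -0.452]
ft_force: [0.1, -0.2, -3.1]
width: 0.0158
```

Run:
```python
from bench import r,cams
import cv2,numpy as np
for n in("scene","top"):
    c=cams.camera(n); np.savez(n+"1.npz",**c)
    cv2.imwrite(f"pics/l_{n}.png",c["color"][:,:,::-1])
```

```text
(no output)
```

View pics/l_scene.png

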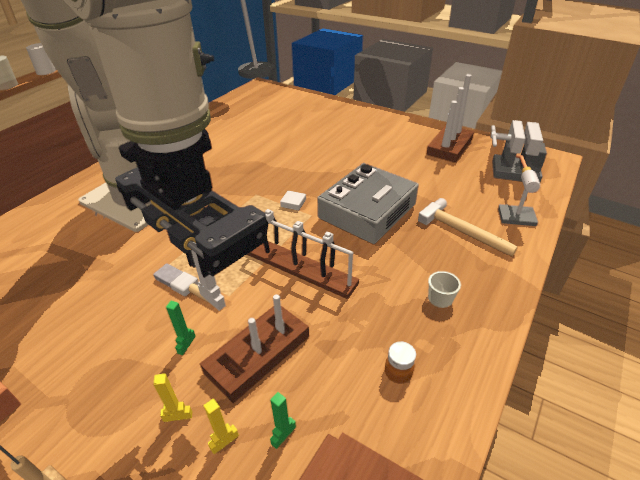

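The punch is lifted clear, foot at scene px about (208,292); the -3.1 N reading corresponds to roughly 0.3 kg. I'm carrying it over the rail with the foot at about z 0.19, turning +94.5°.

Call:
{"method": "drive_tool", "body": {"moves": "0.0015 0.0315 0 5.9 1;0.0015 0.0315 0 5.9 1;0.0015 0.0315 0 5.9 1;0.0015 0.0315 0 5.9 1;0.0015 0.0315 0 5.9 1;0.0015 0.0315 0 5.9 1;0.0015 0.0315 0 5.9 1;0.0015 0.0315 0 5.9 1;0.0015 0.0315 0 5.9 1;0.0015 0.0315 0 5.9 1;0.0015 0.0315 0 5.9 1;0.0015 0.0315 0 5.9 1;0.0015 0.0315 0 5.9 1;0.0015 0.0315 0 5.9 1;0.0015 0.0315 0 5.9 1;0.0015 0.0315 0 5.9 1;0 0 0 0 1;0 0 0 0 1;0 0 0 0 1"}}

```text
time: 16.7
ee_pos: [0.5756, 0.222, 0.2653]
eef_rot: [0.037, 0.706, -0.038, 0.706]
ft_force: [0.1, 0.4, -3.1]
width: 0.0159
```

Run:
```python
from bench import r,cams
import cv2,numpy as np
from scipy.spatial.transform import Rotation as R
for n in("scene","top"):
    c=cams.camera(n); np.savez(n+"2.npz",**c)
c=np.load("scene2.npz")["color"][90:250,300:460,::-1]
cv2.imwrite("pics/m_s.png",cv2.resize(c,None,fx=3.7,fy=3.7,interpolation=cv2.INTER_CUBIC))
c=np.load("top2.npz")["color"][180:310,90:250,::-1]
cv2.imwrite("pics/m_t.png",cv2.resize(c,None,fx=4,fy=4,interpolation=cv2.INTER_CUBIC))
s=r.read_state();print(s["ee_pos"],s["width"],s["joint_positions"]);m=R.from_quat(s["eef_rot"]).as_matrix();print(m.round(3),np.degrees(np.arctan2(m[1,1],m[0,1])))
```

```text
[0.57555567 0.22235689 0.2655443 ] 0.015691578656851494 [ 0.22490151  0.43990996 -0.91176393  1.39822603  0.34562932  1.46925607
  0.79069395]
[[ 0.     0.105  0.994]
 [-0.     0.994 -0.105]
 [-1.    -0.     0.   ]] 83.94555286166901
```

View pics/m_s.png

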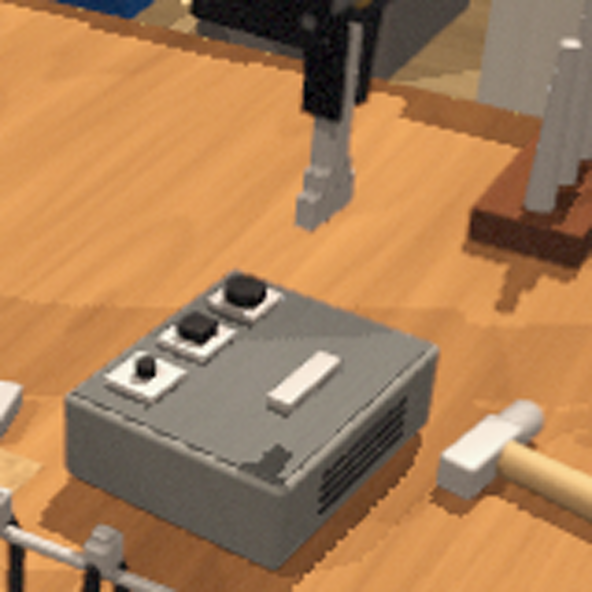

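View pics/m_t.png

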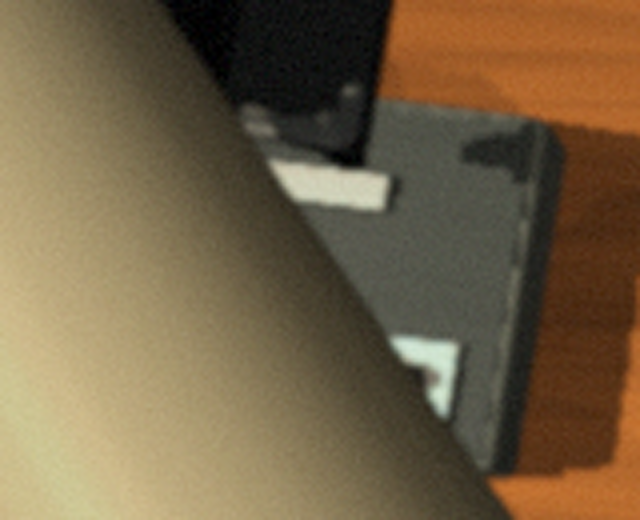

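The punch hangs upright with its blade along the pole bar, foot at scene px (383,150); the keys are up. I'm lowering partway and checking the foot against the calibration.

Call:
{"method": "drive_tool", "body": {"moves": "0 0.001 -0.03 0.2 1;-0.001 0 -0.025 0.2 1;0 0 -0.02 0 1;0 0 0 0 1;0 0 0 0 1;0 0 0 0 1"}}

```text
time: 17.55
ee_pos: [0.5748, 0.2247, 0.1917]
eef_rot: [0.035, 0.706, -0.034, 0.707]
ft_force: [0.6, -0.1, -2.8]
width: 0.0159
```

```bash
cat > chk.py <<'E'
from bench import r,cams
from h import *
import sys
from scipy.spatial.transform import Rotation as R
k=sys.argv[1]
c=cams.camera("scene"); np.savez(f"scene{k}.npz",**c); c=load("scene",k)
s=r.read_state();p=s["ee_pos"];m=R.from_quat(s["eef_rot"]).as_matrix();y=m[:,1];z=m[:,2]
print(p,s["width"],s["ft_force"],np.degrees(np.arctan2(y[1],y[0])))
f=p-[0,0,.0756]
P=[f+a*.022*y+b*.006*z+[0,0,h] for h in(0,.02) for a,b in((-1,-1),(-1,1),(1,1),(1,-1))]
q=proj(c,P);print("pred foot",f,q.round(1).tolist())
x0,y0=330,110
im=cv2.resize(c["color"][y0:y0+110,x0:x0+110,::-1],None,fx=5.4,fy=5.4,interpolation=cv2.INTER_CUBIC)
cv2.imwrite(f"pics/n{k}.png",im)
for u,v in q: cv2.circle(im,(int((u-x0+.5)*5.4),int((v-y0+.5)*5.4)),3,(0,0,255),-1)
cv2.imwrite(f"pics/n{k}p.png",im)
E
python3 chk.py 3
```

```text
[0.57467082 0.2246395  0.19151323] 0.015828705843966596 [ 0.72785012  0.14599253 -3.72154439] 84.44256921765194
pred foot [0.57467082 0.2246395  0.11591323] [[376.6, 180.1], [381.3, 182.0], [391.7, 173.1], [387.0, 171.4], [377.2, 172.3], [382.1, 174.1], [392.6, 165.3], [387.8, 163.6]]
```

View pics/n3p.png

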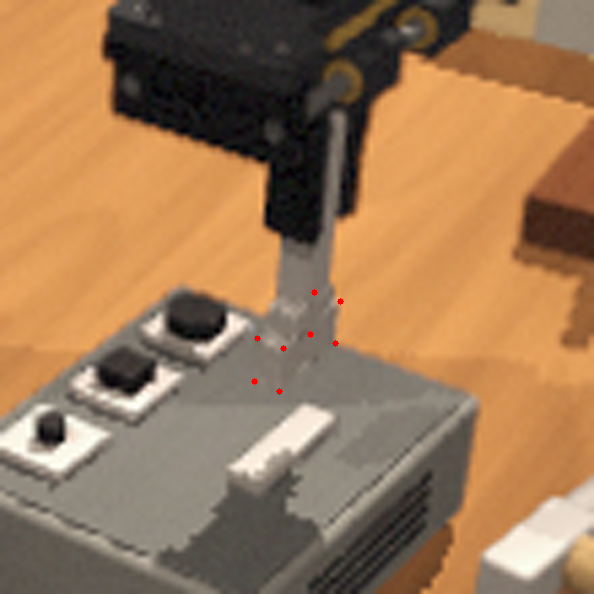

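Run:
```python
from h import *
c=load("scene","3")["color"][150:192,362:404,::-1]
im=cv2.resize(c,None,fx=14,fy=14,interpolation=cv2.INTER_CUBIC)
im=cv2.convertScaleAbs(im,alpha=1.6,beta=-60)
q=[[376.6, 180.1], [381.3, 182.0], [391.7, 173.1],[377.2, 172.3], [382.1, 174.1], [392.6, 165.3], [387.8, 163.6]]
for u,v in q: cv2.circle(im,(int((u-362+.5)*14),int((v-150+.5)*14)),3,(0,0,255),-1)
cv2.imwrite("pics/n3z.png",im)
```

```text
(no output)
```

View pics/n3z.png

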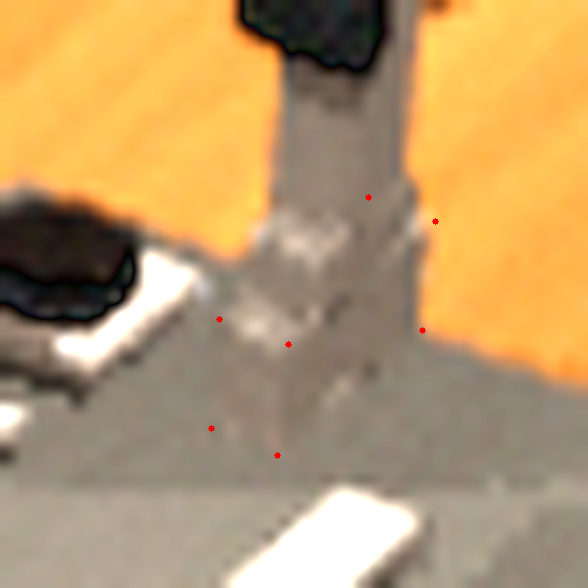

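The foot sits within about 0.5 px of where the arm pose puts it, so it has not slipped. I'm lowering to about 1 cm above the bar.

Call:
{"method": "drive_tool", "body": {"moves": "-0.0005 -0.001 -0.01 0 1;0 0 -0.01 0 1;0 0 -0.007 0 1;0 0 0 0 1;0 0 0 0 1;0 0 0 0 1;0 0 0 0 1"}}

```text
time: 18.48
ee_pos: [0.5739, 0.2234, 0.1638]
eef_rot: [0.034, 0.706, -0.034, 0.706]
ft_force: [0.3, -0.8, -3.7]
width: 0.0159
```

```bash
python3 chk.py 4
python3 - <<'E'
from h import *
c=load("scene","4")["color"][160:212,352:410,::-1]
im=cv2.resize(c,None,fx=11,fy=11,interpolation=cv2.INTER_CUBIC)
im=cv2.convertScaleAbs(im,alpha=1.5,beta=-50)
cv2.imwrite("pics/n4z.png",im)
E
```

```text
[0.57387264 0.22339061 0.16376102] 0.015634884018438176 [ 0.1555921  -0.09409093 -3.14209842] 84.44295857129605
pred foot [0.57387264 0.22339061 0.08816102] [[375.0, 190.9], [379.7, 192.7], [389.9, 183.7], [385.4, 182.0], [375.7, 183.3], [380.4, 185.1], [390.8, 176.2], [386.1, 174.5]]
```

View pics/n4z.png

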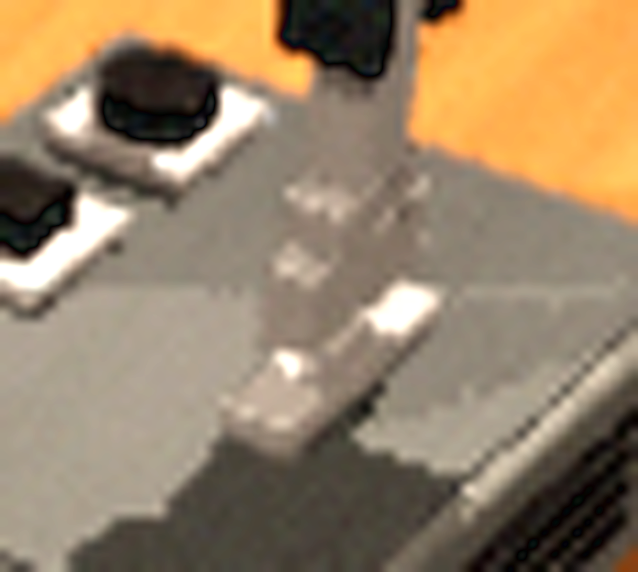

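View pics/n4p.png

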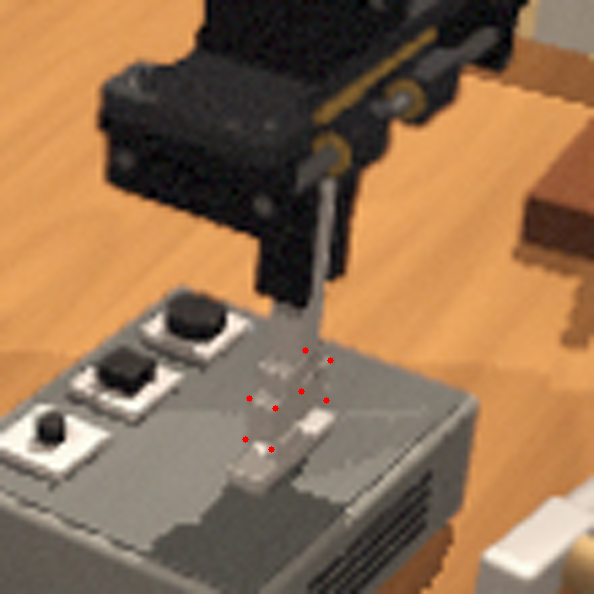

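The foot outline (left edge px 375, right edge px 390) matches the prediction within about 0.5 px. It is centred over the bar, about 11 mm above it, with the bar visible below and the keys up. I'm handing in.

Run:
```python
from bench import r,ticket
s=r.read_state();print(s["time"],s["ee_pos"],s["joint_vel"].round(4),s["width"])
print(ticket.close_job())
```

```text
18.525 [0.57387264 0.22339061 0.16376102] [-0.0005  0.0003  0.0022  0.0011 -0.0001  0.0002 -0.0009] 0.015634884018438176
the job is handed in; nothing more can be done
None
```

I pressed the large round, square and small round keys in that order, one at a time. Then I took the square-shank punch from its slot, carried it over the plier rail and handed the job in at 18.5 s, holding it above the pole bar. Closing the job gave no verdict, so the checks below are my own.

- **Keys:** peak forces were about 21, 8 and 13 N, and the tip heights read about 4.5 to 5 mm of travel. There was no direct key reading. A picture afterwards showed all three up.
- **Carry:** the punch foot was at about z 0.19 over the 0.125 m rail, and the force readings showed no contact.
- **Final position:** the foot is about 1 mm from the pole centre and about 11 mm above the bar. The two camera views of the pole differed by about 1.8 mm, within the calibration.
- **Final attitude:** the blade is along the bar within about 1°, and the punch is upright and still. It is gripped at 15.7 mm opening with about 35 N.
- **Slip:** the foot in the last picture lay within about half a pixel of where the arm pose puts it, so I saw no slip.
- **Weak or missing checks:** the foot was low in contrast in that last picture, so half a pixel is a rough figure. I took no final picture to confirm the bystanders had not moved. None looked disturbed in the pictures taken on the way.

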